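# Put the deep sockets away by size

## Task

Put the four deep (tall) sockets away: stand each one upright in the well of the holder made for its size, the thinnest in the narrowest well and so on up to the thickest in the widest, sitting on the well's floor. Do not let any of them fall over on the way, and leave the two short sockets standing where they are.

Things in the scene. Friction and masses are not known exactly. Their poses are not given: they have to be found in the camera images.
- deep_a: Deep socket, the smallest of four: loose plain steel upright cylinder with a blind opening in its top, 22 mm in diameter, 80 mm tall, 70 g or a third more or less. Stands upright on the bench. Origin: centre of its underside; z up along its axis.
- deep_b: Deep socket, the second smallest of four: loose plain steel upright cylinder with a blind opening in its top, 34 mm in diameter, 80 mm tall, 160 g or a third more or less. Stands upright on the bench. Origin: centre of its underside; z up along its axis.
- deep_c: Deep socket, the second largest of four: loose plain steel upright cylinder with a blind opening in its top, 46 mm in diameter, 80 mm tall, 290 g or a third more or less. Stands upright on the bench. Origin: centre of its underside; z up along its axis.
- deep_d: Deep socket, the largest of four: loose plain steel upright cylinder with a blind opening in its top, 58 mm in diameter, 80 mm tall, 450 g or a third more or less. Stands upright on the bench. Origin: centre of its underside; z up along its axis.
- holder_a: Socket holder with the smallest well of four: low square grey plastic block 90 x 90 mm, 25 mm high, fixed to the bench, with one round flat-bottomed well with a dark floor in the middle of its top, 38 mm in diameter and 15 mm deep (well floor 10 mm above the bench). For the 22 mm deep socket. Origin: centre of the block's underside, on the bench, on the well's axis; z up.
- holder_b: Socket holder with the second smallest well of four: low square grey plastic block 90 x 90 mm, 25 mm high, fixed to the bench, with one round flat-bottomed well with a dark floor in the middle of its top, 50 mm in diameter and 15 mm deep (well floor 10 mm above the bench). For the 34 mm deep socket. Origin: centre of the block's underside, on the bench, on the well's axis; z up.
- holder_c: Socket holder with the second largest well of four: low square grey plastic block 90 x 90 mm, 25 mm high, fixed to the bench, with one round flat-bottomed well with a dark floor in the middle of its top, 62 mm in diameter and 15 mm deep (well floor 10 mm above the bench). For the 46 mm deep socket. Origin: centre of the block's underside, on the bench, on the well's axis; z up.
- holder_d: Socket holder with the largest well of four: low square grey plastic block 90 x 90 mm, 25 mm high, fixed to the bench, with one round flat-bottomed well with a dark floor in the middle of its top, 74 mm in diameter and 15 mm deep (well floor 10 mm above the bench). For the 58 mm deep socket. Origin: centre of the block's underside, on the bench, on the well's axis; z up.
- short_b: Short socket, not to be moved: loose plain steel upright cylinder like the deep ones but only 38 mm tall, 34 mm in diameter, standing on the bench. Origin: centre of its underside; z up.
- short_c: Short socket, not to be moved: loose plain steel upright cylinder like the deep ones but only 38 mm tall, 46 mm in diameter, standing on the bench. Origin: centre of its underside; z up.

How it is judged (in metres and radians):
At the end, for the whole second after the job is handed in: Each deep socket stands upright (within 0.12 rad, about 7 degrees) at rest on the floor of the well of its own size: its axis within 12 mm of that holder's centre and its underside 6 to 14 mm above the bench. Both short sockets stand within 15 mm of where they began (horizontal distance between deep_a and holder_a below 0.012 m and height (world z) of deep_a between 0.006 and 0.014 m and angle between each of deep_a, deep_b, deep_c, deep_d, short_b, short_c's own z axis and vertical below 0.12 rad and linear speed of each of deep_a, deep_b, deep_c, deep_d below 0.02 m/s and horizontal distance between deep_b and holder_b below 0.012 m and height (world z) of deep_b between 0.006 and 0.014 m and horizontal distance between deep_c and holder_c below 0.012 m and height (world z) of deep_c between 0.006 and 0.014 m and horizontal distance between deep_d and holder_d below 0.012 m and height (world z) of deep_d between 0.006 and 0.014 m and distance of each of short_b, short_c from where it was at the start of the episode below 0.015 m); the robot touches nothing.
It fails at once if a deep socket falls over (leans more than 45 degrees) (angle between any of deep_a, deep_b, deep_c, deep_d's own z axis and vertical above 0.785 rad).
It fails at once if a short socket is shifted by more than 15 mm or tipped over (distance of any of short_b, short_c from where it was at the start of the episode above 0.015 m or angle between any of short_b, short_c's own z axis and vertical above 0.785 rad).
It also fails if it takes over 96 s, if anything falls off the work surface, if the arm or the gripper's body presses on something with over 40 N, if the wrist force passes 120 N, or if a joint passes its speed limit or range.

## Robot

A 7-joint arm with a two-finger parallel gripper is mounted at the origin on the work surface. World frame = base frame: x ahead of the robot, y to its left, z up, the work surface at z = 0. Lengths are in m, angles in degrees, forces in N, time in s.
With the tool pointing down it reaches from about 0.4 to 0.875 m from the base axis. Payload 6.5 kg.
Tool frame: the origin (TCP) lies at the very end of the fingers, on their centre line; the grasp point (between the pads) lies 19 mm behind it; z points along the fingers, y is the line along which they close (so a half turn about z gives the same grasp; the last joint's range is limited). The gripper opens to 88 mm and grips with 3 to 60 N. Pads are 18 mm wide; open, the fingers measure 123 mm over their backs; the gripper's body (75 mm by 187 mm) begins 45 mm behind the grasp point.
Start: joints at [-68.423, 30.733, -0.252, 88.115, 0.149, 61.152, -4.079], TCP at [0.279, 0.587, 0.239] pointing down, gripper open.
Joint ranges: [-154.64, 154.64], [-21.42, 123.67], [-72.66, 72.17], [13.99, 137.28], [-74.86, 254.86], [10.95, 109.41], [-158.01, 158.01]. Speed limits (degrees/s): [136.94, 136.94, 180, 180, 180, 180, 180].

## Interface

Orientations are given as a 3x3 rotation matrix whose columns are the frame's x, y, z axes.
In Python, from bench import readout, vision, hand_in gives the robot as it stands.
- The arm moves only by the tool carry_out, never from a script. Its argument "series" is a list of rows, each an object with "slide": the shift along the world's x, y, z in cm, a list of three; "angular": the turn, a rotation vector about the world's x, y, z in degrees, a list of three; "claw": the closure, from 0 (fully open) to 1 (shut). A call has 1 to 12 rows; each row is the pose to reach, as a shift and turn from the pose commanded when the call began; what a row does not reach only later rows make up. A row lasts 1/10 s, in which the tool goes at most 50 mm and 8.59 degrees, less where a joint would pass 70% of its speed; a pose out of reach is approached as far as the arm can. A call with a gripper value outside its range is refused whole. The fingers move at their own pace and stop on an object; the grip force is fixed at half the most. Time passes only in rows, so rows that repeat a pose let the fingers close. It gives the time, the measured TCP pose, the force, the opening and the grip force at its end, in the units of the state.
- readout.read_state(): the state, without advancing time (a new reading comes with each control period).
- vision.snapshot(name): name is "side" or "top"; returns a dict with "image" (384x512x3 uint8, red, green, blue), "fx", "fy", "cx", "cy" (pixels), "distortion" ([k1, k2, p1, p2, k3] as OpenCV has them; the pictures are not rectified), "camera_from_world" (4x4, takes a point from world to camera coordinates). Camera axes: x right, y up, looking along -z (the intrinsics and any distortion apply to the point x, -y, -z); pixel columns grow to the right and rows downward; lengths in m; the calibration is good to about 2 mm. A picture is of the moment at which its call begins. There is no depth.
- hand_in(): hands the job in; it is judged then, once.
The state is a dict: "time": time; "qpos": joint angles; "joint_velocities": joint speeds; "effort": joint torques, N m; "eef_pos": TCP position; "tcp_rot": TCP orientation; "wrist_force": force on the tool from outside, world axes, zero at the start; "ft_torque": the same for the moment, N m; "width": finger opening in m; "finger_force": force on a finger pad.
Only numpy, scipy, OpenCV 4.12 (cv2) and the standard library are available. Lean on these libraries where they do the work, as an engineer would, in place of code of your own. Each camera call takes 0.05 s, during which the arm holds its last target. There are 200 camera calls.

## Working session

There is one attempt and no reset: what is moved stays moved. The work goes in short steps, Python scripts to look and compute and a tool call to move; the robot and the scene stay as the last step left them, time stands still between calls to the robot, and variables do not carry over. Pictures are saved under pics/ and viewed, at most 14 in all, crops included, and the job is handed in when it is done.

Besides the shell and the picture viewer there is one more tool, called after "Request:" by a JSON object that holds its "api" and its "payload". carry_out: Moves the arm, as the interface text tells. Its arguments: {"type":"object","properties":{"series":{"type":"array","items":{"type":"object","properties":{"slide":{"type":"array","items":{"type":"number"}},"angular":{"type":"array","items":{"type":"number"}},"claw":{"type":"number"}}}}},"required":["series"]}

```bash
mkdir -p pics
python3 - <<'E'
from bench import readout, vision
import cv2,numpy as np
for n in("top","side"):
    s=vision.snapshot(n); cv2.imwrite(f"pics/{n}0.png",s["image"][:,:,::-1])
    print(n,s["fx"],s["fy"],s["cx"],s["cy"],s["distortion"]);print(np.round(s["camera_from_world"],4).tolist())
s=readout.read_state();print(s["time"],s["eef_pos"],np.round(s["tcp_rot"],3).tolist(),s["width"])
E
```

```text
top 383.08990185277116 383.08990185277116 257.05996466307704 192.01438066589935 [-0.12279465  0.          0.          0.          0.        ]
[[-0.01, -0.9998, -0.0176, 0.0301], [0.9898, -0.0124, 0.1421, -0.5262], [-0.1423, -0.016, 0.9897, -0.8509], [0.0, 0.0, 0.0, 1.0]]
side 432.32548908031464 432.32548908031464 258.11901305792674 189.06857762963372 [-0.15660125  0.          0.          0.          0.        ]
[[-0.719, -0.6949, 0.007, 0.3766], [0.4984, -0.5086, 0.702, -0.3013], [-0.4843, 0.5083, 0.7121, -0.6262], [0.0, 0.0, 0.0, 1.0]]
0.1 [0.27826016 0.58681049 0.23793226] [[-0.904, 0.428, -0.001], [0.428, 0.904, -0.001], [-0.0, -0.002, -1.0]] 0.08807450849517337
```

View pics/top0.png

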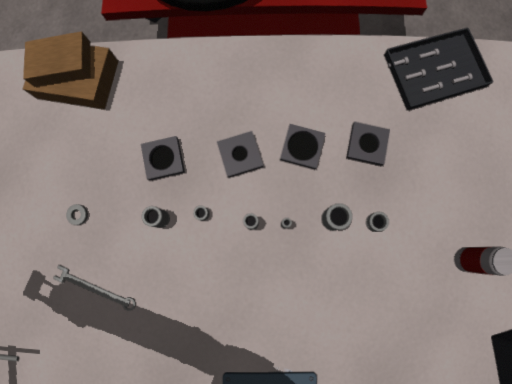

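View pics/side0.png

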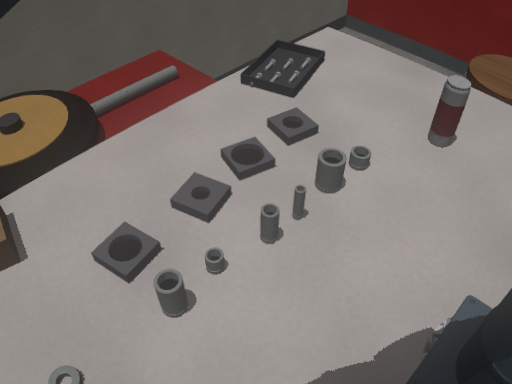

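The top view shows the sockets from left to right: deep c (153,216), short b (201,213), deep b (251,221), deep a (287,223), deep d (339,216), short c (379,221). The holders, by well size, are c (162,157), a (240,153), d (303,145) and b (368,143). The side view agrees.

```bash
cat > h.py <<'E'
import cv2,numpy as np
from scipy.optimize import minimize
from bench import vision,readout
F=np.diag([1.,-1,-1])
def snap(n):
    s=vision.snapshot(n);M=np.array(s["camera_from_world"])
    s["R"]=F@M[:3,:3];s["t"]=F@M[:3,3];s["K"]=np.array([[s["fx"],0,s["cx"]],[0,s["fy"],s["cy"]],[0,0,1]]);s["D"]=np.array(s["distortion"])
    return s
def proj(s,P): return cv2.projectPoints(np.float64(P).reshape(-1,1,3),cv2.Rodrigues(s["R"])[0],s["t"],s["K"],s["D"])[0][:,0]
def ground(s,uv,z):
    p=cv2.undistortPoints(np.float64([[uv]]),s["K"],s["D"])[0,0]
    d=s["R"].T@np.r_[p,1];c=-s["R"].T@s["t"];return c+d*(z-c[2])/d[2]
A=np.linspace(0,2*np.pi,72,endpoint=False)
def circ(x,y,z,r): return np.c_[x+r*np.cos(A),y+r*np.sin(A),0*A+z]
def samp(im,uv): return cv2.remap(im,np.float32(uv[:,:1]),np.float32(uv[:,1:]),cv2.INTER_LINEAR)[:,0]
def fit(s,x0,y0,z,r,rng=.012):
    """outside minus inside brightness across the projected circle"""
    im=cv2.GaussianBlur(cv2.cvtColor(s["image"],cv2.COLOR_RGB2GRAY).astype(np.float32),(0,0),.7)
    f=lambda x,y:np.mean(np.clip(samp(im,proj(s,circ(x,y,z,r+.002)))-samp(im,proj(s,circ(x,y,z,r-.002))),-30,30))
    for st in(.002,.0005):
        g=np.arange(-rng,rng+1e-9,st);b=max((f(x0+a,y0+c),x0+a,y0+c) for a in g for c in g);_,x0,y0=b;rng=.002
    return b
E
cat > m.py <<'E'
from h import *
s=snap("top");q=snap("side")
obj=dict(deep_a=(287,223,.08,.011),deep_b=(251,221,.08,.017),deep_c=(153,216,.08,.023),deep_d=(339,216,.08,.029),short_b=(201,213,.038,.017),short_c=(379,221,.038,.023),
 hold_a=(240,153,.025,.019),hold_b=(368,143,.025,.025),hold_c=(162,157,.025,.031),hold_d=(303,145,.025,.037))
V={n:cv2.resize(k["image"][:,:,::-1],None,fx=4,fy=4,interpolation=cv2.INTER_CUBIC) for n,k in(("t",s),("s",q))}
for n,(u,v,z,r) in obj.items():
    g=ground(s,(u,v),z)
    a=fit(s,g[0],g[1],z,r);b=fit(q,g[0],g[1],z,r)
    print(n,np.round(g[:2],4),np.round(a,4),np.round(b,4))
    for w,k,e in(("t",s,a),("s",q,b)): cv2.polylines(V[w],[np.int32(4*proj(k,circ(e[1],e[2],z,r))+2)],True,(0,255,0),1)
cv2.imwrite("pics/t1.png",cv2.resize(V["t"][480:960,540:1640],(800,350)))
cv2.imwrite("pics/s1.png",cv2.resize(V["s"][400:1300,340:1540],(800,600)))
E
python3 m.py
```

```text
deep_a [ 0.4512 -0.0412] [26.2934  0.4492 -0.0467] [21.2299  0.4507 -0.0357]
deep_b [0.4565 0.0374] [22.0994  0.4515  0.0254] [19.6131  0.4545  0.0434]
deep_c [0.4695 0.2552] [20.9696  0.468   0.2492] [18.5253  0.4645  0.2627]
deep_d [ 0.465  -0.1558] [25.4279  0.46   -0.1448] [15.31    0.461  -0.1478]
short_b [0.479  0.1544] [29.3736  0.4765  0.1484] [19.2756  0.4765  0.1599]
short_c [ 0.4552 -0.2572] [28.9916  0.4522 -0.2497] [17.4979  0.4527 -0.2512]
hold_a [0.6232 0.0643] [30.      0.6242  0.0673] [16.9744  0.6237  0.0663]
hold_b [ 0.6446 -0.2449] [28.9394  0.6461 -0.2469] [14.491   0.6471 -0.2469]
hold_c [0.6167 0.2533] [30.      0.6182  0.2558] [20.5491  0.6167  0.2558]
hold_d [ 0.6409 -0.087 ] [29.9805  0.6409 -0.085 ] [15.1605  0.6409 -0.0855]
```

View pics/t1.png

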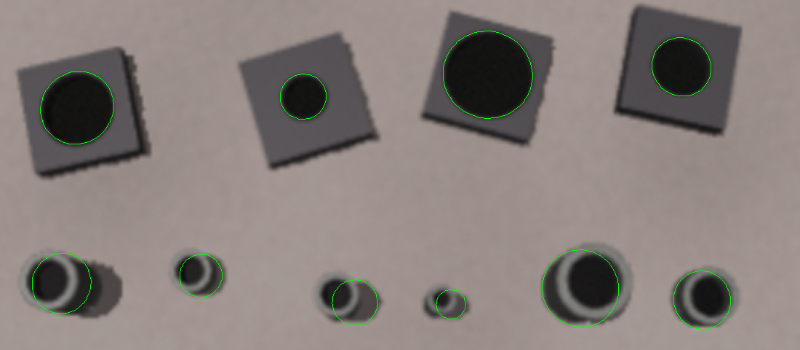

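View pics/s1.png

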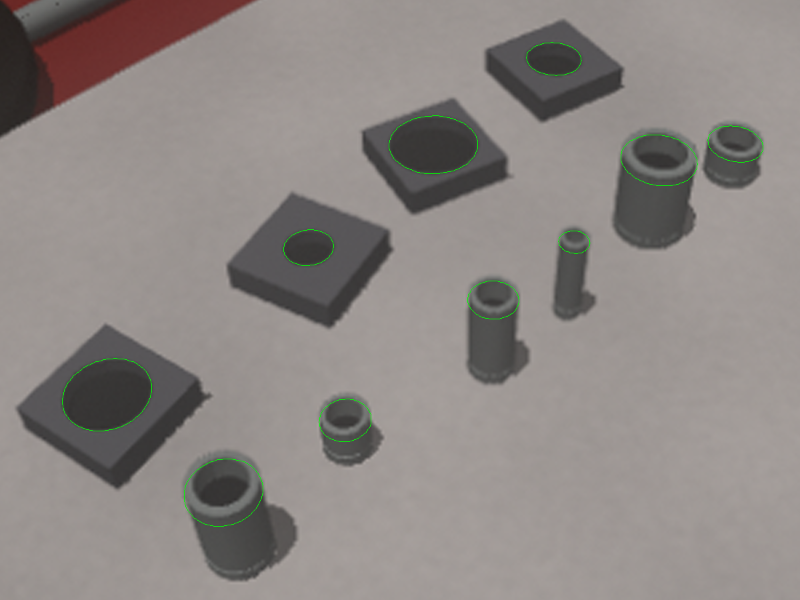

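The well circles fit and agree between the two cameras. The socket rims lock onto shadows instead, so I'll fit the bright rim's opening and the whole silhouette.

```bash
cat > m2.py <<'E'
from h import *
s=snap("top");q=snap("side")
obj=dict(deep_a=(287,223,.08,.011),deep_b=(251,221,.08,.017),deep_c=(153,216,.08,.023),deep_d=(339,216,.08,.029),short_b=(201,213,.038,.017),short_c=(379,221,.038,.023))
def hull(k,x,y,h,r,e):
    H=cv2.convexHull(np.float32(np.r_[proj(k,circ(x,y,0,r)),proj(k,circ(x,y,h,r))]))[:,0]
    P=np.r_[H,H[:1]];L=np.r_[0,np.cumsum(np.hypot(*np.diff(P,axis=0).T))]
    t=np.linspace(0,L[-1],120,endpoint=False);p=np.c_[np.interp(t,L,P[:,0]),np.interp(t,L,P[:,1])]
    d=np.roll(p,-1,0)-np.roll(p,1,0);n=np.c_[d[:,1],-d[:,0]]/np.linalg.norm(d,axis=1)[:,None]
    if np.sum(n*(p-p.mean(0)))<0:n=-n
    return p+e*n
def hfit(k,x0,y0,h,r):
    im=cv2.cvtColor(k["image"],cv2.COLOR_RGB2GRAY).astype(np.float32)
    f=lambda x,y:np.mean(np.clip(samp(im,hull(k,x,y,h,r,1.))-samp(im,hull(k,x,y,h,r,-1.)),-40,40))
    rng=.012
    for st in(.002,.0005):
        g=np.arange(-rng,rng+1e-9,st);b=max((f(x0+a,y0+c),x0+a,y0+c) for a in g for c in g);_,x0,y0=b;rng=.002
    return b
for n,(u,v,z,r) in obj.items():
    g=ground(s,(u,v),z)
    print(n,*[np.round(hfit(k,g[0],g[1],z,r),4) for k in(s,q)],*[np.round(max(fit(k,g[0],g[1],z,r*c,.008) for c in(.55,.62,.7,.77)),4) for k in(s,q)])
E
python3 m2.py
```

```text
deep_a [29.2764  0.4502 -0.0467] [36.2111  0.4537 -0.0397] [30.      0.4567 -0.0397] [26.4184  0.4557 -0.0422]
deep_b [26.1963  0.455   0.0319] [34.7145  0.458   0.0394] [30.      0.461   0.0394] [29.4394  0.459   0.0384]
deep_c [32.2595  0.4675  0.2457] [31.2645  0.4705  0.2597] [30.      0.473   0.2607] [29.9843  0.472   0.2587]
deep_d [30.395   0.464  -0.1568] [33.7533  0.466  -0.1558] [30.      0.468  -0.1548] [28.055   0.4665 -0.1568]
short_b [37.9054  0.478   0.1494] [35.005   0.4805  0.1569] [30.      0.483   0.1584] [29.9314  0.483   0.1564]
short_c [33.898   0.4547 -0.2557] [38.3969  0.4552 -0.2567] [30.      0.4577 -0.2567] [27.2428  0.4572 -0.2592]
```

Opening and silhouette fits agree to about 2–3 mm. I get a (.455,-.041), b (.459,.039), c (.472,.2595), d (.4665,-.156), at sensible heights and spacing. I'll grip along world x, starting with c.

Request:
{"api": "carry_out", "payload": {"series": [{"slide":[2.4,-4.1,0],"angular":[0,0,-8.1]},{"slide":[4.9,-8.2,0],"angular":[0,0,-16.2]},{"slide":[7.3,-12.3,0],"angular":[0,0,-24.3]},{"slide":[9.7,-16.4,0],"angular":[0,0,-32.4]},{"slide":[12.1,-20.5,0],"angular":[0,0,-40.5]},{"slide":[14.6,-24.6,0],"angular":[0,0,-48.6]},{"slide":[17,-28.7,0],"angular":[0,0,-56.7]},{"slide":[19.4,-32.7,0],"angular":[0,0,-64.7]},{"slide":[19.4,-32.7,0],"angular":[0,0,-64.7]},{"slide":[19.4,-32.7,0],"angular":[0,0,-64.7]},{"slide":[19.4,-32.7,0],"angular":[0,0,-64.7]}]}}

```text
validation failed for argument at $.se...
```

Request:
{"api": "carry_out", "payload": {"series": [{"slide":[2.4,-4.1,0.0],"angular":[0.0,0.0,-8.1],"claw":0.0},{"slide":[4.9,-8.2,0.0],"angular":[0.0,0.0,-16.2],"claw":0.0},{"slide":[7.3,-12.3,0.0],"angular":[0.0,0.0,-24.3],"claw":0.0},{"slide":[9.7,-16.4,0.0],"angular":[0.0,0.0,-32.4],"claw":0.0},{"slide":[12.1,-20.5,0.0],"angular":[0.0,0.0,-40.5],"claw":0.0},{"slide":[14.6,-24.6,0.0],"angular":[0.0,0.0,-48.6],"claw":0.0},{"slide":[17.0,-28.7,0.0],"angular":[0.0,0.0,-56.7],"claw":0.0},{"slide":[19.4,-32.7,0.0],"angular":[0.0,0.0,-64.7],"claw":0.0},{"slide":[19.4,-32.7,0.0],"angular":[0.0,0.0,-64.7],"claw":0.0},{"slide":[19.4,-32.7,0.0],"angular":[0.0,0.0,-64.7],"claw":0.0}]}}

```text
time: 1.3
eef_pos: [0.4729, 0.2595, 0.2388]
tcp_rot: [[0.003, 1.0, 0.0], [1.0, -0.003, 0.0], [0.0, 0.0, -1.0]]
wrist_force: [-0.4, -0.1, -0.0]
width: 0.0886
finger_force: 0.0
```

It landed on target. Next: descend over c with a 21 mm margin each side, then close.

Request:
{"api": "carry_out", "payload": {"series": [{"slide":[0,0,-4],"angular":[0,0,0],"claw":0},{"slide":[0,0,-8],"angular":[0,0,0],"claw":0},{"slide":[0,0,-12],"angular":[0,0,0],"claw":0},{"slide":[0,0,-15],"angular":[0,0,0],"claw":0},{"slide":[0,0,-18],"angular":[0,0,0],"claw":0},{"slide":[0,0,-19.9],"angular":[0,0,0],"claw":0},{"slide":[0,0,-19.9],"angular":[0,0,0],"claw":0},{"slide":[0,0,-19.9],"angular":[0,0,0],"claw":0}]}}

```text
time: 2.1
eef_pos: [0.472, 0.2616, 0.0399]
tcp_rot: [[-0.001, 1.0, -0.001], [1.0, 0.001, 0.001], [0.001, -0.001, -1.0]]
wrist_force: [-0.3, -0.4, -0.1]
width: 0.0881
finger_force: 0.0
```

Request:
{"api": "carry_out", "payload": {"series": [{"slide":[0,0,0],"angular":[0,0,0],"claw":0.2},{"slide":[0,0,0],"angular":[0,0,0],"claw":0.35},{"slide":[0,0,0],"angular":[0,0,0],"claw":0.5},{"slide":[0,0,0],"angular":[0,0,0],"claw":0.7},{"slide":[0,0,0],"angular":[0,0,0],"claw":1},{"slide":[0,0,0],"angular":[0,0,0],"claw":1},{"slide":[0,0,0],"angular":[0,0,0],"claw":1},{"slide":[0,0,0],"angular":[0,0,0],"claw":1}]}}

```text
time: 2.9
eef_pos: [0.4714, 0.2603, 0.0397]
tcp_rot: [[0.001, 1.0, -0.002], [1.0, -0.001, -0.0], [-0.0, -0.002, -1.0]]
wrist_force: [-4.6, -0.9, 6.9]
width: 0.0453
finger_force: 30.0
```

Gripped at 45 mm, as expected for the 46 mm socket. Now lift, move over well c and look.

Request:
{"api": "carry_out", "payload": {"series": [{"slide":[0,0,1],"angular":[0,0,0],"claw":1},{"slide":[0,0,3],"angular":[0,0,0],"claw":1},{"slide":[0,0,5],"angular":[0,0,0],"claw":1},{"slide":[0,0,6],"angular":[0,0,0],"claw":1},{"slide":[3,-0.1,6],"angular":[0,0,0],"claw":1},{"slide":[6,-0.2,6],"angular":[0,0,0],"claw":1},{"slide":[9,-0.3,6],"angular":[0,0,0],"claw":1},{"slide":[12,-0.4,6],"angular":[0,0,0],"claw":1},{"slide":[14,-0.4,6],"angular":[0,0,0],"claw":1},{"slide":[14.5,-0.4,6],"angular":[0,0,0],"claw":1},{"slide":[14.5,-0.4,6],"angular":[0,0,0],"claw":1},{"slide":[14.5,-0.4,6],"angular":[0,0,0],"claw":1}]}}

```text
time: 4.1
eef_pos: [0.616, 0.2565, 0.0993]
tcp_rot: [[0.001, 1.0, -0.002], [1.0, -0.001, -0.0], [-0.0, -0.002, -1.0]]
wrist_force: [-0.4, 0.2, -2.7]
width: 0.0451
finger_force: 30.0
```

Run:
```python
from h import *
q=snap("side");print(readout.read_state()["eef_pos"])
V=cv2.resize(q["image"][:,:,::-1],None,fx=4,fy=4,interpolation=cv2.INTER_CUBIC)
for z,r in((.06,.023),(.025,.031)):cv2.polylines(V,[np.int32(4*proj(q,circ(.617,.256,z,r))+2)],True,(0,255,0),2)
cv2.imwrite("pics/s2.png",cv2.resize(V[500:1300,100:1100],(750,600)))
```

```text
[0.61598247 0.25666804 0.09940255]
```

View pics/s2.png

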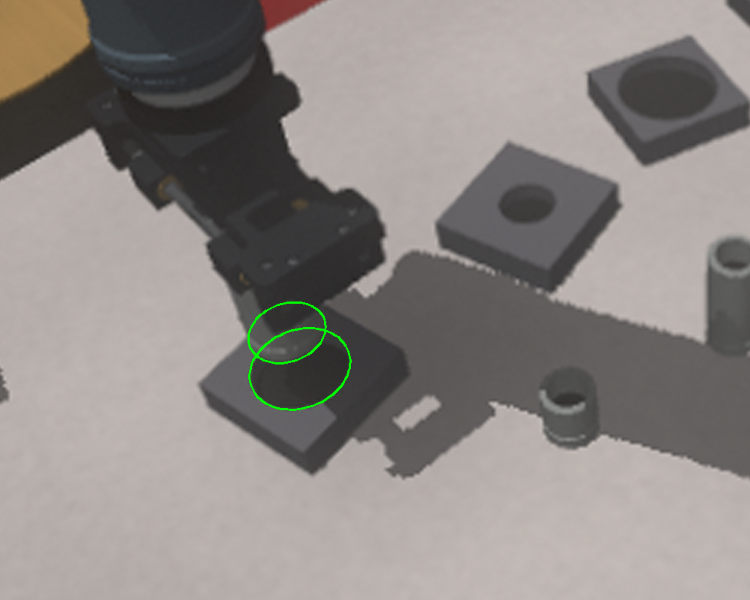

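The socket is over well c, with its base near the predicted ring at (290,355) in the crop. Lowering gently.

Request:
{"api": "carry_out", "payload": {"series": [{"slide":[0.1,0,-1.5],"angular":[0,0,0],"claw":1},{"slide":[0.1,0,-3],"angular":[0,0,0],"claw":1},{"slide":[0.1,0,-4],"angular":[0,0,0],"claw":1},{"slide":[0.1,0,-4.5],"angular":[0,0,0],"claw":1},{"slide":[0.1,0,-4.8],"angular":[0,0,0],"claw":1},{"slide":[0.1,0,-4.8],"angular":[0,0,0],"claw":1},{"slide":[0.1,0,-4.8],"angular":[0,0,0],"claw":1}]}}

```text
time: 4.85
eef_pos: [0.6189, 0.2564, 0.0521]
tcp_rot: [[0.001, 1.0, 0.001], [1.0, -0.001, 0.0], [0.0, 0.001, -1.0]]
wrist_force: [-0.2, -0.5, -2.8]
width: 0.0455
finger_force: 30.0
```

Request:
{"api": "carry_out", "payload": {"series": [{"slide":[0,0,-0.1],"angular":[0,0,0],"claw":1},{"slide":[0,0,-0.2],"angular":[0,0,0],"claw":1},{"slide":[0,0,-0.2],"angular":[0,0,0],"claw":1},{"slide":[0,0,-0.2],"angular":[0,0,0],"claw":1}]}}

```text
time: 5.25
eef_pos: [0.6186, 0.2564, 0.0499]
tcp_rot: [[0.001, 1.0, 0.0], [1.0, -0.001, 0.0], [0.0, 0.0, -1.0]]
wrist_force: [0.9, -0.5, -3.4]
width: 0.0456
finger_force: 30.0
```

Request:
{"api": "carry_out", "payload": {"series": [{"slide":[0,0,-0.1],"angular":[0,0,0],"claw":1},{"slide":[0,0,-0.1],"angular":[0,0,0],"claw":1},{"slide":[0,0,-0.1],"angular":[0,0,0],"claw":1}]}}

```text
time: 5.55
eef_pos: [0.6186, 0.2564, 0.0498]
tcp_rot: [[0.001, 1.0, -0.0], [1.0, -0.001, 0.0], [0.0, -0.0, -1.0]]
wrist_force: [-2.8, -0.9, 5.6]
width: 0.045
finger_force: 30.0
```

Contact with the well floor (+5.6 N). Now open in stages and rise straight up.

Request:
{"api": "carry_out", "payload": {"series": [{"slide":[0,0,0],"angular":[0,0,0],"claw":0.4},{"slide":[0,0,0],"angular":[0,0,0],"claw":0.2},{"slide":[0,0,0],"angular":[0,0,0],"claw":0},{"slide":[0,0,0],"angular":[0,0,0],"claw":0},{"slide":[0,0,0],"angular":[0,0,0],"claw":0},{"slide":[0,0,3],"angular":[0,0,0],"claw":0},{"slide":[0,0,7],"angular":[0,0,0],"claw":0},{"slide":[0,0,11],"angular":[0,0,0],"claw":0},{"slide":[0,0,13],"angular":[0,0,0],"claw":0},{"slide":[0,0,13],"angular":[0,0,0],"claw":0}]}}

```text
time: 6.55
eef_pos: [0.6207, 0.257, 0.1825]
tcp_rot: [[0.001, 1.0, 0.006], [1.0, -0.001, 0.003], [0.003, 0.006, -1.0]]
wrist_force: [0.4, 0.0, -0.2]
width: 0.0878
finger_force: 0.0
```

Request:
{"api": "carry_out", "payload": {"series": [{"slide":[-4,-4,0],"angular":[0,0,0],"claw":0},{"slide":[-7,-8,0],"angular":[0,0,0],"claw":0},{"slide":[-10,-12,0],"angular":[0,0,0],"claw":0},{"slide":[-13,-16,0],"angular":[0,0,0],"claw":0},{"slide":[-15,-19,0],"angular":[0,0,0],"claw":0},{"slide":[-16,-21,0],"angular":[0,0,0],"claw":0},{"slide":[-16,-21.7,0],"angular":[0,0,0],"claw":0},{"slide":[-16,-21.7,0],"angular":[0,0,0],"claw":0},{"slide":[-16,-21.7,0],"angular":[0,0,0],"claw":0}]}}

```text
time: 7.45
eef_pos: [0.4594, 0.0405, 0.1784]
tcp_rot: [[-0.0, 1.0, 0.0], [1.0, 0.0, 0.0], [0.0, 0.0, -1.0]]
wrist_force: [-0.3, -0.0, -0.5]
width: 0.0884
finger_force: 0.0
```

```bash
cat > v.py <<'E'
import sys;from h import *
x,y,r,R=map(float,sys.argv[1:5]);q=snap("side")
V=cv2.resize(q["image"][:,:,::-1],None,fx=4,fy=4,interpolation=cv2.INTER_CUBIC)
print(np.round(readout.read_state()["eef_pos"],4),np.round(max(fit(q,x,y,.09,r*c,.01) for c in(.55,.62,.7,.77)),4))
for z,k in((.09,r),(.025,R)):cv2.polylines(V,[np.int32(4*proj(q,circ(x,y,z,k))+2)],True,(0,255,0),2)
u,v=np.int32(4*proj(q,[x,y,.05])[0]);cv2.imwrite("pics/%s.png"%sys.argv[5],V[max(v-250,0):v+250,max(u-300,0):u+300])
E
python3 v.py .617 .256 .023 .031 c1
```

```text
[0.4593 0.0407 0.1785] [30.      0.621   0.2555]
```

View pics/c1.png

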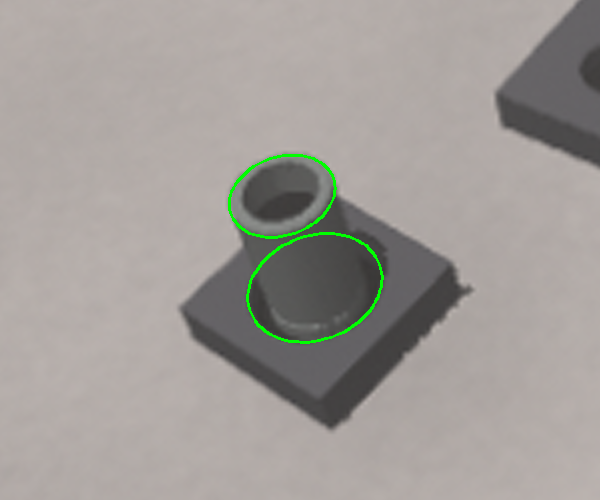

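c stands in its well, top ring at (283,195) in the crop, about 3 mm off centre. Now b.

Request:
{"api": "carry_out", "payload": {"series": [{"slide":[0,-0.1,-4],"angular":[0,0,0],"claw":0},{"slide":[0,-0.1,-8],"angular":[0,0,0],"claw":0},{"slide":[0,-0.1,-11],"angular":[0,0,0],"claw":0},{"slide":[0,-0.1,-13],"angular":[0,0,0],"claw":0},{"slide":[0,-0.1,-13.9],"angular":[0,0,0],"claw":0},{"slide":[0,-0.1,-13.9],"angular":[0,0,0],"claw":0},{"slide":[0,-0.1,-13.9],"angular":[0,0,0],"claw":0}]}}

```text
time: 8.2
eef_pos: [0.4592, 0.0388, 0.0402]
tcp_rot: [[0.001, 1.0, 0.001], [1.0, -0.001, 0.0], [0.0, 0.001, -1.0]]
wrist_force: [0.1, -0.2, 0.0]
width: 0.0874
finger_force: 0.0
```

Request:
{"api": "carry_out", "payload": {"series": [{"slide":[0,0,0],"angular":[0,0,0],"claw":0.2},{"slide":[0,0,0],"angular":[0,0,0],"claw":0.35},{"slide":[0,0,0],"angular":[0,0,0],"claw":0.5},{"slide":[0,0,0],"angular":[0,0,0],"claw":0.6},{"slide":[0,0,0],"angular":[0,0,0],"claw":0.7},{"slide":[0,0,0],"angular":[0,0,0],"claw":1},{"slide":[0,0,0],"angular":[0,0,0],"claw":1},{"slide":[0,0,0],"angular":[0,0,0],"claw":1},{"slide":[0,0,0],"angular":[0,0,0],"claw":1}]}}

```text
time: 9.1
eef_pos: [0.4584, 0.0383, 0.0397]
tcp_rot: [[0.001, 1.0, -0.0], [1.0, -0.001, -0.0], [-0.0, -0.0, -1.0]]
wrist_force: [-0.5, -0.0, -0.4]
width: 0.0333
finger_force: 29.9
```

b is held (33 mm). Lift 11 cm, clear of the rest, and carry to well b.

Request:
{"api": "carry_out", "payload": {"series": [{"slide":[0,0,1],"angular":[0,0,0],"claw":1},{"slide":[0,0,4],"angular":[0,0,0],"claw":1},{"slide":[0,0,7],"angular":[0,0,0],"claw":1},{"slide":[0,0,10],"angular":[0,0,0],"claw":1},{"slide":[0,0,11],"angular":[0,0,0],"claw":1},{"slide":[0,0,11],"angular":[0,0,0],"claw":1},{"slide":[2,-3,11],"angular":[0,0,0],"claw":1},{"slide":[4,-6,11],"angular":[0,0,0],"claw":1},{"slide":[6,-9,11],"angular":[0,0,0],"claw":1},{"slide":[8,-12,11],"angular":[0,0,0],"claw":1},{"slide":[10,-15,11],"angular":[0,0,0],"claw":1}]}}

```text
time: 10.2
eef_pos: [0.5581, -0.1127, 0.1477]
tcp_rot: [[0.001, 1.0, -0.003], [1.0, -0.001, 0.0], [0.0, -0.003, -1.0]]
wrist_force: [0.1, 0.0, -0.6]
width: 0.0331
finger_force: 29.9
```

Request:
{"api": "carry_out", "payload": {"series": [{"slide":[2,-3,0],"angular":[0,0,0],"claw":1},{"slide":[4,-6,0],"angular":[0,0,0],"claw":1},{"slide":[6,-9,0],"angular":[0,0,0],"claw":1},{"slide":[8,-12,0],"angular":[0,0,0],"claw":1},{"slide":[8.8,-13.5,0],"angular":[0,0,0],"claw":1},{"slide":[8.8,-13.6,0],"angular":[0,0,0],"claw":1},{"slide":[8.8,-13.6,-2],"angular":[0,0,0],"claw":1},{"slide":[8.8,-13.6,-4],"angular":[0,0,0],"claw":1},{"slide":[8.8,-13.6,-6],"angular":[0,0,0],"claw":1},{"slide":[8.8,-13.6,-6],"angular":[0,0,0],"claw":1},{"slide":[8.8,-13.6,-6],"angular":[0,0,0],"claw":1}]}}

```text
time: 11.3
eef_pos: [0.6458, -0.2465, 0.089]
tcp_rot: [[0.001, 1.0, -0.002], [1.0, -0.001, 0.001], [0.001, -0.002, -1.0]]
wrist_force: [0.2, 0.8, -0.6]
width: 0.0334
finger_force: 29.9
```

Request:
{"api": "carry_out", "payload": {"series": [{"slide":[0,0,-1.5],"angular":[0,0,0],"claw":1},{"slide":[0,0,-2.5],"angular":[0,0,0],"claw":1},{"slide":[0,0,-3.3],"angular":[0,0,0],"claw":1},{"slide":[0,0,-3.7],"angular":[0,0,0],"claw":1},{"slide":[0,0,-3.9],"angular":[0,0,0],"claw":1},{"slide":[0,0,-3.9],"angular":[0,0,0],"claw":1},{"slide":[0,0,-3.9],"angular":[0,0,0],"claw":1}]}}

```text
time: 12.0
eef_pos: [0.6468, -0.2479, 0.0511]
tcp_rot: [[0.001, 1.0, 0.001], [1.0, -0.001, -0.0], [-0.0, 0.001, -1.0]]
wrist_force: [0.3, 0.6, -1.0]
width: 0.0329
finger_force: 29.9
```

Request:
{"api": "carry_out", "payload": {"series": [{"slide":[0,0,-0.1],"angular":[0,0,0],"claw":1},{"slide":[0,0,-0.2],"angular":[0,0,0],"claw":1},{"slide":[0,0,-0.2],"angular":[0,0,0],"claw":1}]}}

```text
time: 12.3
eef_pos: [0.6469, -0.2479, 0.0497]
tcp_rot: [[0.001, 1.0, 0.001], [1.0, -0.001, -0.0], [-0.0, 0.001, -1.0]]
wrist_force: [-2.2, 0.5, 4.5]
width: 0.0331
finger_force: 29.9
```

Contact. Release, rise and go to a.

Request:
{"api": "carry_out", "payload": {"series": [{"slide":[0,0,0],"angular":[0,0,0],"claw":0.5},{"slide":[0,0,0],"angular":[0,0,0],"claw":0.3},{"slide":[0,0,0],"angular":[0,0,0],"claw":0},{"slide":[0,0,0],"angular":[0,0,0],"claw":0},{"slide":[0,0,0],"angular":[0,0,0],"claw":0},{"slide":[0,0,3],"angular":[0,0,0],"claw":0},{"slide":[0,0,7],"angular":[0,0,0],"claw":0},{"slide":[0,0,11],"angular":[0,0,0],"claw":0},{"slide":[0,0,13],"angular":[0,0,0],"claw":0},{"slide":[0,0,13],"angular":[0,0,0],"claw":0}]}}

```text
time: 13.3
eef_pos: [0.6485, -0.2488, 0.1826]
tcp_rot: [[0.001, 1.0, 0.006], [1.0, -0.001, -0.002], [-0.002, 0.006, -1.0]]
wrist_force: [-0.3, 0.6, -0.0]
width: 0.088
finger_force: 0.0
```

Request:
{"api": "carry_out", "payload": {"series": [{"slide":[-3,3,0],"angular":[0,0,0],"claw":0},{"slide":[-6,6.5,0],"angular":[0,0,0],"claw":0},{"slide":[-9,10,0],"angular":[0,0,0],"claw":0},{"slide":[-12,13.5,0],"angular":[0,0,0],"claw":0},{"slide":[-15,16.5,0],"angular":[0,0,0],"claw":0},{"slide":[-18,19.5,0],"angular":[0,0,0],"claw":0},{"slide":[-19.2,20.7,0],"angular":[0,0,0],"claw":0},{"slide":[-19.2,20.7,0],"angular":[0,0,0],"claw":0},{"slide":[-19.2,20.7,0],"angular":[0,0,0],"claw":0}]}}

```text
time: 14.2
eef_pos: [0.4546, -0.0409, 0.1783]
tcp_rot: [[0.001, 1.0, -0.0], [1.0, -0.001, -0.0], [-0.0, -0.0, -1.0]]
wrist_force: [0.3, -0.5, -0.2]
width: 0.0883
finger_force: 0.0
```

```bash
python3 v.py .6465 -.247 .017 .025 b1
```

```text
[ 0.4551 -0.0414  0.1784] [ 4.159   0.6345 -0.241 ]
```

View pics/b1.png

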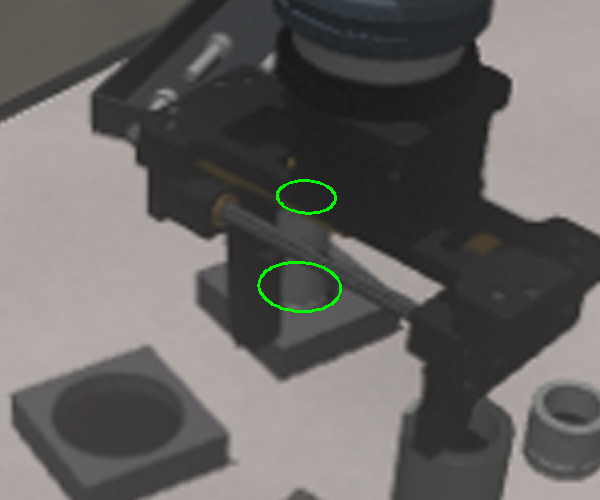

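b stands upright in its well, partly hidden behind the gripper. Now a.

Request:
{"api": "carry_out", "payload": {"series": [{"slide":[0,0,-4],"angular":[0,0,0],"claw":0},{"slide":[0,0,-8],"angular":[0,0,0],"claw":0},{"slide":[0,0,-11],"angular":[0,0,0],"claw":0},{"slide":[0,0,-13],"angular":[0,0,0],"claw":0},{"slide":[0,0,-13.9],"angular":[0,0,0],"claw":0},{"slide":[0,0,-13.9],"angular":[0,0,0],"claw":0},{"slide":[0,0,-13.9],"angular":[0,0,0],"claw":0}]}}

```text
time: 14.95
eef_pos: [0.4553, -0.0413, 0.0402]
tcp_rot: [[0.002, 1.0, 0.001], [1.0, -0.002, -0.0], [-0.0, 0.001, -1.0]]
wrist_force: [0.8, -0.2, 0.5]
width: 0.0884
finger_force: 0.0
```

Request:
{"api": "carry_out", "payload": {"series": [{"slide":[0,0,0],"angular":[0,0,0],"claw":0.2},{"slide":[0,0,0],"angular":[0,0,0],"claw":0.4},{"slide":[0,0,0],"angular":[0,0,0],"claw":0.55},{"slide":[0,0,0],"angular":[0,0,0],"claw":0.65},{"slide":[0,0,0],"angular":[0,0,0],"claw":0.7},{"slide":[0,0,0],"angular":[0,0,0],"claw":0.75},{"slide":[0,0,0],"angular":[0,0,0],"claw":0.8},{"slide":[0,0,0],"angular":[0,0,0],"claw":1},{"slide":[0,0,0],"angular":[0,0,0],"claw":1},{"slide":[0,0,0],"angular":[0,0,0],"claw":1},{"slide":[0,0,0],"angular":[0,0,0],"claw":1}]}}

```text
time: 16.05
eef_pos: [0.4544, -0.0407, 0.0397]
tcp_rot: [[0.001, 1.0, -0.0], [1.0, -0.001, -0.0], [-0.0, -0.0, -1.0]]
wrist_force: [-0.7, -0.5, -1.1]
width: 0.021
finger_force: 29.9
```

a is held (21 mm). Carry to well a.

Request:
{"api": "carry_out", "payload": {"series": [{"slide":[0,0,1],"angular":[0,0,0],"claw":1},{"slide":[0,0,3.5],"angular":[0,0,0],"claw":1},{"slide":[0,0,5],"angular":[0,0,0],"claw":1},{"slide":[3,2,5],"angular":[0,0,0],"claw":1},{"slide":[6,4,5],"angular":[0,0,0],"claw":1},{"slide":[9,6,5],"angular":[0,0,0],"claw":1},{"slide":[12,8,5],"angular":[0,0,0],"claw":1},{"slide":[15,10,5],"angular":[0,0,0],"claw":1},{"slide":[16.9,10.8,5],"angular":[0,0,0],"claw":1},{"slide":[16.9,10.8,5],"angular":[0,0,0],"claw":1},{"slide":[16.9,10.8,5],"angular":[0,0,0],"claw":1}]}}

```text
time: 17.15
eef_pos: [0.6227, 0.0668, 0.0898]
tcp_rot: [[0.001, 1.0, -0.001], [1.0, -0.001, -0.001], [-0.001, -0.001, -1.0]]
wrist_force: [-0.6, -0.1, -0.9]
width: 0.0209
finger_force: 29.9
```

Request:
{"api": "carry_out", "payload": {"series": [{"slide":[0,0,-1],"angular":[0,0,0],"claw":1},{"slide":[0,0,-2],"angular":[0,0,0],"claw":1},{"slide":[0,0,-3],"angular":[0,0,0],"claw":1},{"slide":[0,0,-3.5],"angular":[0,0,0],"claw":1},{"slide":[0,0,-3.8],"angular":[0,0,0],"claw":1},{"slide":[0,0,-3.8],"angular":[0,0,0],"claw":1},{"slide":[0,0,-3.8],"angular":[0,0,0],"claw":1}]}}

```text
time: 17.85
eef_pos: [0.6237, 0.0672, 0.0519]
tcp_rot: [[0.001, 1.0, 0.0], [1.0, -0.001, -0.0], [-0.0, 0.0, -1.0]]
wrist_force: [0.1, 0.2, -0.8]
width: 0.0209
finger_force: 29.9
```

Request:
{"api": "carry_out", "payload": {"series": [{"slide":[0,0,-0.1],"angular":[0,0,0],"claw":1},{"slide":[0,0,-0.2],"angular":[0,0,0],"claw":1},{"slide":[0,0,-0.25],"angular":[0,0,0],"claw":1},{"slide":[0,0,-0.25],"angular":[0,0,0],"claw":1}]}}

```text
time: 18.25
eef_pos: [0.6238, 0.0673, 0.0497]
tcp_rot: [[0.001, 1.0, 0.001], [1.0, -0.001, 0.0], [0.0, 0.001, -1.0]]
wrist_force: [-0.7, 0.6, 3.5]
width: 0.021
finger_force: 29.9
```

Contact. Release and go to d.

Request:
{"api": "carry_out", "payload": {"series": [{"slide":[0,0,0],"angular":[0,0,0],"claw":0.65},{"slide":[0,0,0],"angular":[0,0,0],"claw":0.4},{"slide":[0,0,0],"angular":[0,0,0],"claw":0},{"slide":[0,0,0],"angular":[0,0,0],"claw":0},{"slide":[0,0,0],"angular":[0,0,0],"claw":0},{"slide":[0,0,0],"angular":[0,0,0],"claw":0},{"slide":[0,0,3],"angular":[0,0,0],"claw":0},{"slide":[0,0,7],"angular":[0,0,0],"claw":0},{"slide":[0,0,11],"angular":[0,0,0],"claw":0},{"slide":[0,0,13],"angular":[0,0,0],"claw":0},{"slide":[0,0,13],"angular":[0,0,0],"claw":0}]}}

```text
time: 19.35
eef_pos: [0.6257, 0.0673, 0.1827]
tcp_rot: [[0.001, 1.0, 0.006], [1.0, -0.001, 0.001], [0.001, 0.006, -1.0]]
wrist_force: [-0.3, -0.2, 0.1]
width: 0.0878
finger_force: 0.0
```

Request:
{"api": "carry_out", "payload": {"series": [{"slide":[-2.5,-3.5,0],"angular":[0,0,0],"claw":0},{"slide":[-5,-7,0],"angular":[0,0,0],"claw":0},{"slide":[-7.5,-10.5,0],"angular":[0,0,0],"claw":0},{"slide":[-10,-14,0],"angular":[0,0,0],"claw":0},{"slide":[-12.5,-17.5,0],"angular":[0,0,0],"claw":0},{"slide":[-15,-21,0],"angular":[0,0,0],"claw":0},{"slide":[-15.8,-22.3,0],"angular":[0,0,0],"claw":0},{"slide":[-15.8,-22.3,0],"angular":[0,0,0],"claw":0},{"slide":[-15.8,-22.3,0],"angular":[0,0,0],"claw":0}]}}

```text
time: 20.25
eef_pos: [0.4661, -0.1545, 0.1788]
tcp_rot: [[0.0, 1.0, -0.0], [1.0, -0.0, 0.001], [0.001, -0.0, -1.0]]
wrist_force: [0.8, 0.9, 0.7]
width: 0.0883
finger_force: 0.0
```

```bash
python3 v.py .624 .067 .011 .019 a1
```

```text
[ 0.4665 -0.154   0.1788] [27.0747  0.6265  0.0665]
```

View pics/a1.png

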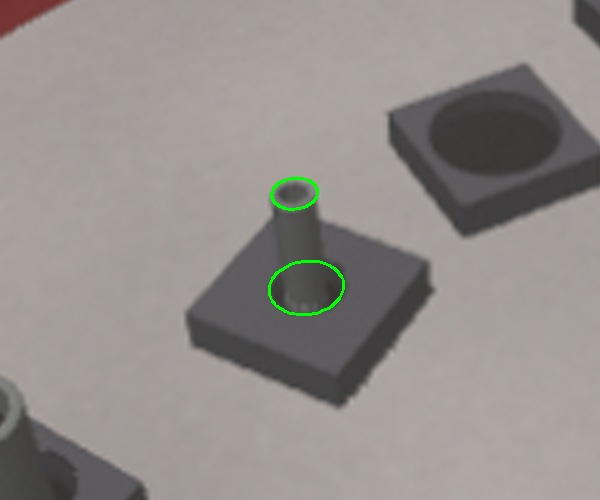

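a is centred in its well (ring at (294,193)). Now d.

Request:
{"api": "carry_out", "payload": {"series": [{"slide":[0,-0.2,-4],"angular":[0,0,0],"claw":0},{"slide":[0,-0.2,-8],"angular":[0,0,0],"claw":0},{"slide":[0,-0.2,-11],"angular":[0,0,0],"claw":0},{"slide":[0,-0.2,-13],"angular":[0,0,0],"claw":0},{"slide":[0,-0.2,-13.9],"angular":[0,0,0],"claw":0},{"slide":[0,-0.2,-13.9],"angular":[0,0,0],"claw":0},{"slide":[0,-0.2,-13.9],"angular":[0,0,0],"claw":0}]}}

```text
time: 21.0
eef_pos: [0.4665, -0.1572, 0.0408]
tcp_rot: [[0.0, 1.0, 0.001], [1.0, -0.0, -0.0], [-0.0, 0.001, -1.0]]
wrist_force: [0.2, -0.2, -0.3]
width: 0.088
finger_force: 0.0
```

Request:
{"api": "carry_out", "payload": {"series": [{"slide":[0,0,0],"angular":[0,0,0],"claw":0.15},{"slide":[0,0,0],"angular":[0,0,0],"claw":0.25},{"slide":[0,0,0],"angular":[0,0,0],"claw":0.32},{"slide":[0,0,0],"angular":[0,0,0],"claw":0.4},{"slide":[0,0,0],"angular":[0,0,0],"claw":1},{"slide":[0,0,0],"angular":[0,0,0],"claw":1},{"slide":[0,0,0],"angular":[0,0,0],"claw":1},{"slide":[0,0,0],"angular":[0,0,0],"claw":1}]}}

```text
time: 21.8
eef_pos: [0.4653, -0.1577, 0.0406]
tcp_rot: [[0.001, 1.0, -0.0], [1.0, -0.001, 0.0], [0.0, -0.0, -1.0]]
wrist_force: [-2.4, 0.2, 5.9]
width: 0.0573
finger_force: 30.0
```

Request:
{"api": "carry_out", "payload": {"series": [{"slide":[0,0,1],"angular":[0,0,0],"claw":1},{"slide":[0,0,3.5],"angular":[0,0,0],"claw":1},{"slide":[0,0,5],"angular":[0,0,0],"claw":1},{"slide":[2.5,1,5],"angular":[0,0,0],"claw":1},{"slide":[5.5,2.2,5],"angular":[0,0,0],"claw":1},{"slide":[8.5,3.4,5],"angular":[0,0,0],"claw":1},{"slide":[11.5,4.6,5],"angular":[0,0,0],"claw":1},{"slide":[14.5,5.8,5],"angular":[0,0,0],"claw":1},{"slide":[16.8,6.8,5],"angular":[0,0,0],"claw":1},{"slide":[17.5,7.1,5],"angular":[0,0,0],"claw":1},{"slide":[17.5,7.1,5],"angular":[0,0,0],"claw":1},{"slide":[17.5,7.1,5],"angular":[0,0,0],"claw":1}]}}

```text
time: 23.0
eef_pos: [0.6388, -0.0878, 0.0899]
tcp_rot: [[0.002, 1.0, -0.002], [1.0, -0.002, -0.001], [-0.001, -0.002, -1.0]]
wrist_force: [-1.0, -0.2, -3.8]
width: 0.0571
finger_force: 30.0
```

Request:
{"api": "carry_out", "payload": {"series": [{"slide":[0,0,-1],"angular":[0,0,0],"claw":1},{"slide":[0,0,-2],"angular":[0,0,0],"claw":1},{"slide":[0,0,-3],"angular":[0,0,0],"claw":1},{"slide":[0,0,-3.5],"angular":[0,0,0],"claw":1},{"slide":[0,0,-3.8],"angular":[0,0,0],"claw":1},{"slide":[0,0,-3.8],"angular":[0,0,0],"claw":1},{"slide":[0,0,-3.8],"angular":[0,0,0],"claw":1}]}}

```text
time: 23.7
eef_pos: [0.6407, -0.0868, 0.0524]
tcp_rot: [[0.001, 1.0, 0.0], [1.0, -0.001, -0.0], [-0.0, 0.0, -1.0]]
wrist_force: [0.8, -0.3, -4.0]
width: 0.0576
finger_force: 30.0
```

Request:
{"api": "carry_out", "payload": {"series": [{"slide":[0,0,-0.1],"angular":[0,0,0],"claw":1},{"slide":[0,0,-0.15],"angular":[0,0,0],"claw":1},{"slide":[0,0,-0.15],"angular":[0,0,0],"claw":1}]}}

```text
time: 24.0
eef_pos: [0.6406, -0.0866, 0.0508]
tcp_rot: [[0.001, 1.0, 0.0], [1.0, -0.001, -0.0], [-0.0, 0.0, -1.0]]
wrist_force: [-1.0, -0.1, -5.0]
width: 0.0573
finger_force: 30.0
```

Request:
{"api": "carry_out", "payload": {"series": [{"slide":[0,0,-0.1],"angular":[0,0,0],"claw":1},{"slide":[0,0,-0.1],"angular":[0,0,0],"claw":1},{"slide":[0,0,-0.1],"angular":[0,0,0],"claw":1}]}}

```text
time: 24.3
eef_pos: [0.6407, -0.0867, 0.0506]
tcp_rot: [[0.001, 1.0, 0.0], [1.0, -0.001, 0.0], [0.0, 0.0, -1.0]]
wrist_force: [-2.6, 0.4, 5.3]
width: 0.0573
finger_force: 30.0
```

Contact. Release, rise and back away so every holder is in view.

Request:
{"api": "carry_out", "payload": {"series": [{"slide":[0,0,0],"angular":[0,0,0],"claw":0.25},{"slide":[0,0,0],"angular":[0,0,0],"claw":0.1},{"slide":[0,0,0],"angular":[0,0,0],"claw":0},{"slide":[0,0,0],"angular":[0,0,0],"claw":0},{"slide":[0,0,0],"angular":[0,0,0],"claw":0},{"slide":[0,0,3],"angular":[0,0,0],"claw":0},{"slide":[0,0,7],"angular":[0,0,0],"claw":0},{"slide":[0,0,11],"angular":[0,0,0],"claw":0},{"slide":[0,0,15],"angular":[0,0,0],"claw":0},{"slide":[0,0,17],"angular":[0,0,0],"claw":0},{"slide":[0,0,17],"angular":[0,0,0],"claw":0}]}}

```text
time: 25.4
eef_pos: [0.6426, -0.0872, 0.2233]
tcp_rot: [[0.001, 1.0, 0.006], [1.0, -0.001, -0.0], [-0.0, 0.006, -1.0]]
wrist_force: [0.3, 0.8, 0.2]
width: 0.0882
finger_force: 0.0
```

Request:
{"api": "carry_out", "payload": {"series": [{"slide":[-2,4,0],"angular":[0,0,0],"claw":0},{"slide":[-4,8,0],"angular":[0,0,0],"claw":0},{"slide":[-6,12,0],"angular":[0,0,0],"claw":0},{"slide":[-8,16,0],"angular":[0,0,0],"claw":0},{"slide":[-10,20,0],"angular":[0,0,0],"claw":0},{"slide":[-12,24,0],"angular":[0,0,0],"claw":0},{"slide":[-14,28,0],"angular":[0,0,0],"claw":0},{"slide":[-16,32,0],"angular":[0,0,0],"claw":0},{"slide":[-18,36,0],"angular":[0,0,0],"claw":0},{"slide":[-19,40,0],"angular":[0,0,0],"claw":0},{"slide":[-20,44,0],"angular":[0,0,0],"claw":0},{"slide":[-20,44,0],"angular":[0,0,0],"claw":0}]}}

```text
time: 26.6
eef_pos: [0.4367, 0.3596, 0.2181]
tcp_rot: [[-0.008, 1.0, -0.003], [1.0, 0.008, 0.002], [0.002, -0.003, -1.0]]
wrist_force: [-0.1, -0.4, 0.5]
width: 0.0883
finger_force: 0.0
```

Run:
```python
from h import *
q=snap("side");s=snap("top");print(np.round(readout.read_state()["eef_pos"],3))
V=cv2.resize(q["image"][:,:,::-1],None,fx=4,fy=4,interpolation=cv2.INTER_CUBIC)
for n,x,y,r,z in(("a",.624,.067,.011,.09),("b",.6465,-.247,.017,.09),("c",.6172,.256,.023,.09),("d",.641,-.085,.029,.09),("sb",.482,.157,.017,.038),("sc",.457,-.257,.023,.038)):
    print(n,x,y,*[np.round(max(fit(k,x,y,z,r*c,.012) for c in(.55,.62,.7,.77)),4) for k in(s,q)])
    cv2.polylines(V,[np.int32(4*proj(q,circ(x,y,z,r))+2)],True,(0,255,0),2)
cv2.imwrite("pics/fin.png",cv2.resize(V[400:1300,340:1540],(800,600)))
```

```text
[0.439 0.353 0.218]
a 0.624 0.067 [30.     0.625  0.069] [27.4223  0.627   0.067 ]
b 0.6465 -0.247 [30.      0.6485 -0.247 ] [19.0654  0.648  -0.248 ]
c 0.6172 0.256 [30.      0.6217  0.2565] [22.8777  0.6192  0.2535]
d 0.641 -0.085 [30.      0.644  -0.0845] [28.8741  0.642  -0.086 ]
sb 0.482 0.157 [30.      0.4835  0.1575] [30.      0.4835  0.1565]
sc 0.457 -0.257 [30.     0.458 -0.257] [28.8599  0.457  -0.259 ]
```

View pics/fin.png

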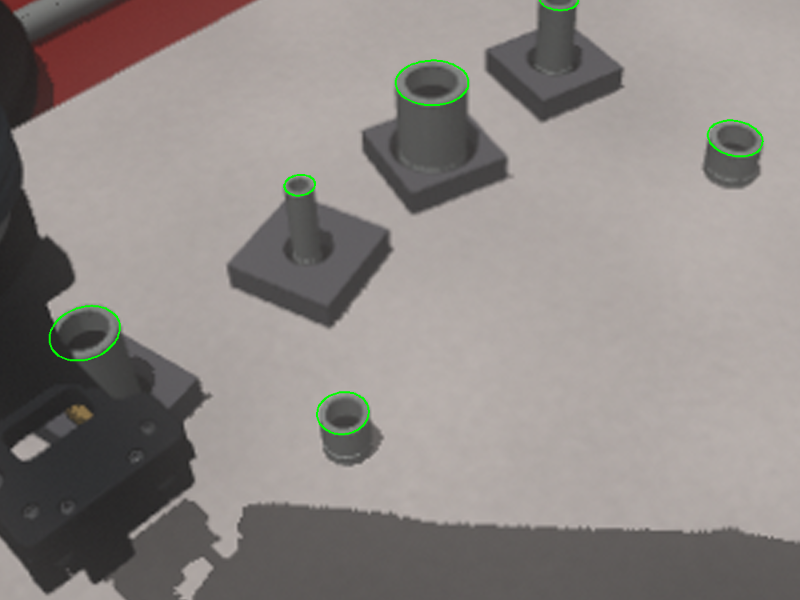

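All four stand in their wells within about 5 mm of centre (rings at (85,333), (300,185), (432,83) and (558,2)). The short sockets haven't moved and the gripper touches nothing.

```bash
python3 -c "
from bench import hand_in;print(hand_in())"
```

```text
the job is handed in; nothing more can be done
None
```

All four deep sockets stand in their own wells, about 5 mm or less off centre in the last camera check. Both short sockets are where they began, and the job was handed in at about 27 s; no verdict was returned.

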